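# Stand the profile template in its stand and bolt it

### The arm

A 6-joint arm with a two-finger parallel gripper is mounted at the origin on the work surface. World frame = base frame: x ahead of the robot, y to its left, z up, the work surface at z = 0. Lengths are in mm, angles in degrees, forces in N, time in s.
With the tool pointing down it reaches from about 300 to 850 mm from the base axis. Payload 4.2 kg.
Tool frame: the origin (TCP) lies between the finger pads; the fingertips stand 14 mm ahead of it and the grasp point (between the pads) lies 5 mm behind it (env.finger_overhang is the distance from the TCP to the fingertips, in mm); z points along the fingers, y is the line along which they close (so a half turn about z gives the same grasp; the last joint's range is limited). The gripper opens to 91 mm and grips with 3 to 60 N. Pads are 32 mm wide; open, the fingers measure 118 mm over their backs; the gripper's body (76 mm by 178 mm) begins 60 mm behind the grasp point.
Start: joints at [-66.234, 18.312, 89.639, -0, 72.044, -1.146], TCP at [242.211, -521.513, 227.976] pointing down, gripper open.
Joint ranges: [-177.97, 177.97], [-48.28, 115.42], [12.27, 149.76], [-77.06, 257.06], [2.81, 150.46], [-146.56, 146.56]. Speed limits (degrees/s): [147.25, 147.25, 180, 180, 180, 180].

### API

Orientations are given as [roll, pitch, yaw] about the fixed x, y, z axes, in that order (R = Rz(yaw) Ry(pitch) Rx(roll)).
In Python, from workcell import status, cams, env, finder gives the robot as it stands.
- The arm moves only by the tool apply_moves, never from a script. Its argument "increments" is a list of rows, each a list of 7 numbers: the opening, from -1 (shut) to 1 (fully open), then the shift along the world's x, y, z in m, then the turn, a rotation vector about the world's x, y, z in degrees. In form: [[gripper, x, y, z, ax, ay, az], ...]. A call has 1 to 5 rows; each row shifts and turns the commanded pose from where the row before left it; what a row does not reach is not made up. A row lasts 1/12 s, in which the tool goes at most 41.7 mm and 7.16 degrees, less where a joint would pass 70% of its speed; a pose out of reach is approached as far as the arm can. A call with a gripper value outside its range is refused whole. The fingers move at their own pace and stop on an object; "newtons" is the grip in N (left out, the last holds). Time passes only in rows, so rows that do not move let the fingers close. It gives the time, the measured TCP pose, the force, the opening and the grip force at its end, in the units of the state.
- status.state(): the state, without advancing time (a new reading comes with each control period).
- cams.grab_frame(name): name is "side" or "top" or "wrist"; returns a dict with "color" (400x640x3 uint8, red, green, blue), "intrinsics" (3x3 intrinsics, pixels), "R" (3x3) and "t" (3): a world point X has camera coordinates R X + t. Camera axes: x right, y down, z forward; pixel columns grow to the right and rows downward; lengths in mm; the calibration is good to about 2 mm. A picture is of the moment at which its call begins. There is no depth.
- env.job_done(): hands the job in; it is judged then, once.
Trained networks look in the newest picture that a camera, given by its name, has taken for a name from the list of things; names that differ only in an ending like _2 or _b are one class to them, and where a whole thing is asked for, a point or a joint stands for the part that bears it (a point fixed in the world has none). Each returns a list of dicts, best first, with "score" (0 to 1); they miss things now and then, are a little off and sometimes report something else, mostly with a low value. They report only what shows in the picture. A call takes as long as a camera call. They do not tell look-alikes from the thing itself.
- finder.boxes_of(query, camera): "rect" ([left, top, width, height] in pixels, round what is visible of it).
- finder.trace(query, camera): "pixels" (400x640 bool, what is visible of it) and "rect" ([left, top, width, height] in pixels, round what is visible of it).
The state is a dict: "time_s": time; "qpos": joint angles; "qvel": joint speeds; "effort": joint torques, N m; "ee_pos": TCP position; "ee_rot": TCP orientation; "force": force on the tool from outside, world axes, zero at the start; "torque": the same for the moment, N m; "gripper_width": finger opening in mm; "gripper_force": force on a finger pad.
Only numpy, scipy, OpenCV 4.12 (cv2) and the standard library are available. Lean on these libraries where they do the work, as an engineer would, in place of code of your own. Each camera call takes 0.05 s, during which the arm holds its last target. There are 200 camera calls.

### The job

The plywood profile template is lying back on the rest bar of its stand: tip it up against the backrest, slide it along the groove until its two feet drop into their pockets, press it down fully against the stiff lifter so that it stands upright and home, and then push the bolt all the way home into the template's notch. Handle the thin template gently, without forcing or hard squeezing, and leave the pots, tools, rings and the spare template where they are.

Things in the scene. Friction and masses are not known exactly. Their poses are not given: they have to be found in the camera images.
- stand: Dark wooden stand, fixed. Origin on the bench, under the template's home place; z up. A groove runs along its x (-125 to 62 mm), 17 mm wide (y -8.5 to 8.5), floor 28 mm above the bench. Its -y side is a low cheek (top 43, y -30 to -8.5), its +y side a tall backrest (top 88, y 8.5 to 24). The bolt block is at the +x end (x 62 to 140, y -18 to 18, top 70 mm high).
- pocket_a (a point): Middle of the mouth of the first of two equal pockets, deeper holes in the groove's floor for the template's two feet: each 26 mm along the groove (13 each way), full groove width, 24 mm deep below this point. At the groove floor's level, 28 mm above the bench; stand frame x = -48 mm. Axes as the stand's.
- pocket_b (a point): Middle of the mouth of the second pocket, as pocket_a; stand frame x = 35 mm.
- lifter (a joint): Brass lifter: two pads, one in each pocket, moving up and down together. 0 m raised (pads' tops 16 mm above the bench, so the feet stop 10 mm short), 0.010 m fully down (6 mm, template home). Stiff: it does not sink under the template's weight, takes about 6 N to press down through the template, and stays where left.
- rest_bar (a point): Point on the axis of the round wooden rest bar (10 mm thick), 79 mm above the bench and 80 mm to the -y side of the groove's middle. The bar runs along the stand's x from -115 to 55 mm, on two legs at x = -110 and 50 mm. Axes as the stand's.
- template: Plywood board 142 mm long, 12 mm thick, about 160 g. Origin between its feet, at their ends, mid thickness; z up the board, x across the width. Feet x -58 to -38 and 25 to 45, z 0 to 22 mm. Body x -58 to 45, z 22 to 62; its underside rests on the groove floor when home (origin 6 mm above the bench). Above: the blade, z 62 to 142, -x edge at x -14; notch on its +x side.
- template_head (a point): Middle of the template's head edge (x 0, z 142 mm in its frame, edge x -14 to 14). At the start the board leans back 30 degrees above level, 24 to 45 mm to the -x side of its home: feet in the groove's mouth at the backrest, underside (its -y face) on the cheek's edge and the rest bar, head 50 mm past the bar to the stand's -y side.
- notch (a point): Middle of the mouth of the template's notch for the bolt, on its +x edge (x 45, z 71 mm in its frame): 18 mm high (z 62 to 80), 27 mm deep along x, through the thickness. Over it a horn (z 80 to 87, to x 45), then the curved edge up to the head.
- bolt (a joint): Steel bolt sliding on the bolt block: 0 m drawn, grows as it moves along the stand's -x to the template, 0.035 m fully home (end stop). Slides at about 2 N, stays where left. Bar 14 mm wide, 71 to 81 mm above the bench; it goes 20 mm into the notch when the template is home, and hits the board's edge when it is not.
- bolt_knob (a point): On the axis of the bolt's upright knob, 105 mm above the bench: stem 14 mm thick from 81 to 121 mm above the bench, red ball of 19 mm on top (top at 130 mm). In the stand's frame x = 92 mm minus the bolt's joint value, y = 0.
- bolt_nose (a point): Tip of the bolt's nose, 76 mm above the bench; in the stand's frame x = 59 mm minus the bolt's joint value, y = 0.
- ring_a: Pale wooden ring, 96 mm across, 22 mm high, lying flat; bystander, origin at the middle of its underside.
- ring_b: Dark wooden ring, 84 mm across, 26 mm high, lying flat; bystander, origin at the middle of its underside.
- mug: White mug, 80 mm across, 85 mm high; bystander, origin at the middle of its underside.
- spray: Black spray bottle, 68 mm across, 195 mm high; bystander, origin at the middle of its underside.
- jar: Amber glass jar with a lid, 68 mm across, 70 mm high; bystander, origin at the middle of its underside.
- spare: A second, paler template of the same outline, lying flat on the bench (142 x 103 x 12 mm); not the one to use; origin under the middle of the board
- rib: Potter's spatula, 190 mm long, lying flat; bystander, origin at the middle of its underside.
Not all that is in view belongs to the job. What is shaped like the template but pink, purple or yellow is not meant.

How it is judged (in metres and radians):
On the way, in this order (a step that is already met when the one before it is completed fails the run):
1. the template stands upright, its feet fully down in the pockets (z of template in the frame of stand below 0.01 m and x of template in the frame of stand between -0.007 and 0.007 m and y of template in the frame of stand between -0.012 and 0.012 m and angle between template's own z axis and vertical below 0.17 rad and z of template_head in the frame of stand above 0.13 m), for 0.2 s.
2. the bolt is pushed home into the notch (value of joint bolt above 0.03 m), for 0.2 s.
At the end, for the whole second after the job is handed in: The template stands in the stand at rest, within 0.17 rad of upright, head up, its feet's ends less than 10 mm above the bench (6 mm when home), within 7 mm of the home place along the groove and 12 mm across it; the bolt is shot at least 30 of its 35 mm (all of step 1 and value of joint bolt above 0.03 m and linear speed of template below 0.02 m/s and angular speed of template below 0.1 rad/s); the robot touches nothing.
It fails at once if the template is pushed or squeezed by the fingers with more than 80 N in all (contact force between the fingers and template above 80 N).
It fails at once if a bystander (ring, mug, spray bottle, jar, spare template, spatula) is moved more than 20 mm (distance of any of ring_a, ring_b, mug, spray, jar, spare, rib from where it was at the start of the episode above 0.02 m).
It also fails if it takes over 53 s, if anything falls off the work surface, if the arm or the gripper's body presses on something with over 40 N, if the wrist force passes 120 N, or if a joint passes its speed limit or range.

## Working session

There is one attempt and no reset: what is moved stays moved. The work goes in short steps, Python scripts to look and compute and a tool call to move; the robot and the scene stay as the last step left them, time stands still between calls to the robot, and variables do not carry over. Pictures are saved under pics/ and viewed, at most 10 in all, crops included, and the job is handed in when it is done.

Besides the shell and the picture viewer there is one more tool, called after ">>>" as name(argument=value, ...), one argument or row to a line, values as JSON. apply_moves: Moves the arm, as the interface text tells. Its arguments: {"type":"object","properties":{"increments":{"type":"array","items":{"type":"array","items":{"type":"number"}}},"newtons":{"type":"number"}},"required":["increments"]}

```bash
mkdir -p pics; ls; python3 - <<'E'
from workcell import status,cams,env,finder
import cv2,numpy as np
for n in ["side","top"]:
    f=cams.grab_frame(n); cv2.imwrite(f"pics/{n}0.png",f["color"][:,:,::-1])
    np.savez(f"{n}0.npz",**f)
    print(n,f["intrinsics"].tolist(),np.round(f["R"],3).tolist(),np.round(f["t"],1).tolist())
    for q in ["stand","template","bolt","bolt_knob","rest_bar","spare","template_head","notch"]:
        try: print(q,[(np.round(b["rect"]).tolist(),round(b["score"],2)) for b in finder.boxes_of(q,n)][:3])
        except Exception as e: print(q,e)
print(status.state())
E
```

```text
pics
side [[385.3248187617532, 0.0, 318.624797813832], [0.0, 385.3248187617532, 197.7458439480311], [0.0, 0.0, 1.0]] [[-0.991, 0.135, -0.015], [0.088, 0.557, -0.826], [-0.103, -0.819, -0.564]] [469.8, 57.2, 1084.9]
stand [([227.0, 207.0, 115.0, 81.0], 0.57)]
template [([276.0, 200.0, 44.0, 41.0], 0.86), ([336.0, 198.0, 50.0, 24.0], 0.82), ([362.0, 159.0, 50.0, 21.0], 0.82)]
bolt [([230.0, 233.0, 29.0, 22.0], 0.53)]
bolt_knob [([234.0, 232.0, 28.0, 23.0], 0.47)]
rest_bar [([229.0, 210.0, 115.0, 80.0], 0.83)]
spare [([370.0, 289.0, 68.0, 63.0], 0.84)]
template_head [([186.0, 209.0, 63.0, 30.0], 0.9), ([365.0, 158.0, 44.0, 22.0], 0.9), ([274.0, 200.0, 49.0, 41.0], 0.89)]
notch [([272.0, 199.0, 47.0, 44.0], 0.76), ([188.0, 214.0, 55.0, 22.0], 0.75), ([333.0, 196.0, 48.0, 28.0], 0.74)]
top [[391.53511249516293, 0.0, 320.5861977365871], [0.0, 391.53511249516293, 204.42834550800796], [0.0, 0.0, 1.0]] [[-0.029, -0.999, 0.012], [-0.995, 0.028, -0.093], [0.093, -0.015, -0.996]] [12.6, 464.2, 1096.3]
stand [([264.0, 121.0, 61.0, 97.0], 0.81)]
template [([325.0, 84.0, 41.0, 51.0], 0.88), ([409.0
[... 493 characters left out ...]
0, 40.0, 54.0], 0.68)]
{'time_s': 0.9, 'qpos': array([-6.62346901e+01,  1.83108916e+01,  8.96392924e+01,  1.81829311e-03,
        7.20439985e+01, -1.14726109e+00]), 'qvel': array([ 0.0038439 ,  0.05010616, -0.0768621 ,  0.06834379,  0.04632424,
        0.00754749]), 'effort': array([ 1.27649319e-04, -4.12341535e+01, -2.32231218e+01,  7.27101672e-02,
        3.76685697e-02, -2.14694796e-05]), 'ee_pos': array([ 242.21189918, -521.50895345,  227.98405903]), 'ee_rot': array([ 1.79994149e+02, -1.61296222e-03,  2.49120106e+01]), 'force': array([-0.39753816, -0.3175925 , -0.14272974]), 'torque': array([ 0.0749416 , -0.03992468,  0.0371799 ]), 'gripper_force': 0.0, 'gripper_width': 90.8913605813622}
```

```bash
python3 - <<'E'
import cv2,numpy as np
t=cv2.imread("pics/top0.png");s=cv2.imread("pics/side0.png")
a=cv2.resize(t[110:230,250:350],(500,600),interpolation=cv2.INTER_CUBIC)
b=cv2.resize(s[190:310,215:355],(700,600),interpolation=cv2.INTER_CUBIC)
cv2.imwrite("pics/ta.png",a);cv2.imwrite("pics/sb.png",b)
o=np.vstack([cv2.resize(t,(480,300)),cv2.resize(s,(480,300))]);cv2.imwrite("pics/both.png",o)
E
```

```text
(no output)
```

View pics/ta.png

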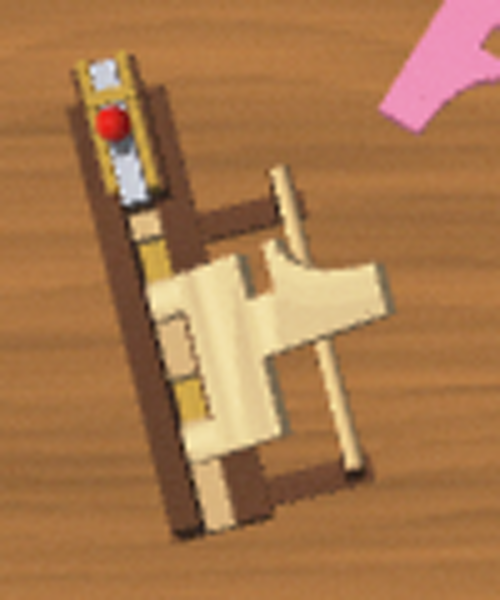

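View pics/sb.png

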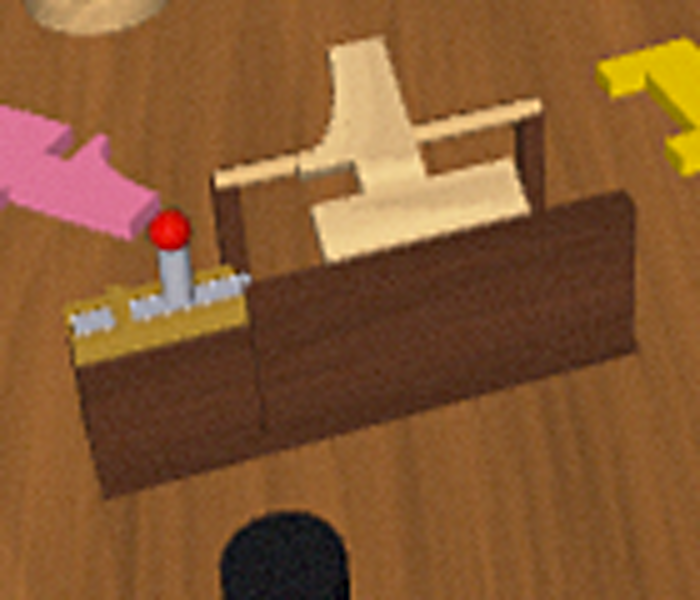

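View pics/both.png

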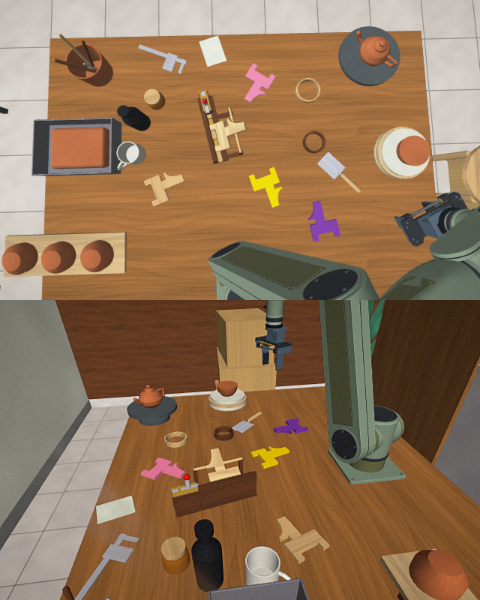

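The views show the stand pointing roughly along world +x, turned about 15°. In the crops the bar ends are at (278,170) and (353,470), the head at (380–390,263–312) and the ball at (112,122). The real template is the cream one on the stand; the pink, purple and yellow ones are decoys. I'll fit the poses next.

```bash
cat > fit.py <<'E'
import numpy as np
from scipy.optimize import least_squares
C={n:np.load(f"{n}0.npz") for n in("top","side")}
def proj(n,X):
    c=C[n];p=c["intrinsics"]@(c["R"]@X+c["t"].ravel());return p[:2]/p[2]
def px(n,u,v):
    return np.array([u/5+250-.4,v/5+110-.4]) if n=="top" else np.array([u/5+215-.4,v/5+190-.4])
S=[("top",278,170,55,-80,81),("top",353,470,-115,-80,81),("top",112,122,92,0,120.5),("top",176,538,-125,24,88),
("side",169,230,92,0,120.5),("side",216,180,55,-80,79),("side",541,106,-115,-80,79),("side",634,193,-125,24,88),("side",635,350,-125,24,0),("side",248,280,62,24,88)]
def W(p,q):
    a=p[2];return np.array([p[0]+q[0]*np.cos(a)-q[1]*np.sin(a),p[1]+q[0]*np.sin(a)+q[1]*np.cos(a),q[2]])
r=lambda p:np.concatenate([proj(s[0],W(p,s[3:]))-px(*s[:3]) for s in S])
s=least_squares(r,[600,50,.25],x_scale=[100,100,1],loss="soft_l1");P=s.x
if __name__=="__main__":
    print("stand",P[:2],np.degrees(P[2]));print(np.round(r(P).reshape(-1,2),1).tolist())
    T=[("top",380,263,14,6,142),("top",388,312,-14,6,142),("top",237,252,45,6,62),("top",285,435,-58,6,62),("side",330,48,14,6,142),("side",383,38,-14,6,142),("side",522,160,-58,6,62)]
    def B(t,q):  # t: x, slide along board
        d=np.array([0,-np.cos(np.pi/6),.5]);n=np.array([0,.5,np.cos(np.pi/6)])
        return np.array([t[0]+q[0],5.5,42.3])+d*(q[2]+t[1])+n*q[1]
    rt=lambda t:np.concatenate([proj(s[0],W(P,B(t,s[3:])))-px(*s[:3]) for s in T])
    t=least_squares(rt,[-30,0]).x;print("tmpl",t);print(np.round(rt(t).reshape(-1,2),1).tolist())
    for m in(118,):
        print("grasp tcp",W(P,B(t,[0,0,m])),"pre",W(P,B(t,[0,0,200])))
    print("xaxis",np.cos(P[2]),np.sin(P[2]))
E
python3 fit.py
```

```text
stand [556.65304889 102.70024758] 12.690199692159355
[[0.3, -0.2], [0.7, -0.4], [0.3, -0.3], [-0.6, -1.1], [-0.5, -0.1], [0.3, -0.2], [-0.0, -0.4], [1.1, 2.3], [0.2, -1.6], [1.0, 4.5]]
tmpl [-29.593051    -0.03663329]
[[-1.2, 0.0], [-0.2, 0.4], [-0.3, 0.5], [-0.7, 0.1], [0.3, -0.4], [0.3, -0.7], [-1.5, -1.0]]
grasp tcp [549.01693796   1.9011732  101.28168335] pre [564.61726474 -67.3781874  142.28168335]
xaxis 0.9755721338492361 0.21967933825657834
```

```bash
sed -i 's/193,-125,24,88/193,-125,8.5,88/;s/280,62,24,88/280,62,8.5,88/' fit.py; python3 fit.py
```

```text
stand [555.83276748 103.86621835] 12.541779388671058
[[-0.1, 0.2], [0.2, 0.0], [-0.0, -0.1], [-1.2, -0.7], [-0.1, 0.2], [0.7, 0.0], [0.5, -0.2], [-1.0, -1.1], [0.6, -1.2], [-0.3, 0.4]]
tmpl [-28.8156788    1.23897533]
[[-1.3, 0.0], [-0.3, 0.4], [-0.4, 0.4], [-0.9, 0.1], [0.3, -0.6], [0.4, -0.9], [-1.5, -1.1]]
grasp tcp [548.93428197   2.1777216  101.91948767] pre [564.35509377 -67.14181796 142.91948767]
xaxis 0.9761379224325393 0.21715145956010987
```

>>> apply_moves(
  increments=[
    [-0.1, 0.021, 0.0265, 0, 0, 0, -6.2],
    [-0.1, 0.021, 0.0265, 0, 0, 0, -6.2],
    [-0.1, 0.021, 0.0265, 0, 6.5, 1.44, 0],
    [-0.1, 0.021, 0.0265, 0, 6.5, 1.44, 0],
    [-0.1, 0.021, 0.0265, 0, 6.5, 1.44, 0],
  ],
  newtons=20,
)

```text
time_s: 1.32
ee_pos: [348.3, -387.7, 229.5]
ee_rot: [-159.9, -0.1, 12.5]
force: [0.2, -0.1, -0.4]
gripper_width: 60.8
gripper_force: 0.0
```

>>> apply_moves(
  increments=[
    [-0.1, 0.021, 0.0265, 0, 6.5, 1.44, 0],
    [-0.1, 0.021, 0.0265, 0, 6.5, 1.44, 0],
    [-0.1, 0.021, 0.0265, 0, 6.5, 1.44, 0],
    [-0.1, 0.021, 0.0265, 0, 6.5, 1.44, 0],
    [-0.1, 0.021, 0.0265, 0, 6.5, 1.44, 0],
  ],
)

```text
time_s: 1.73
ee_pos: [453.5, -256.0, 228.3]
ee_rot: [-126.5, -0.1, 12.5]
force: [0.8, -0.2, -1.2]
gripper_width: 41.3
gripper_force: 0.0
```

>>> apply_moves(
  increments=[
    [-0.1, 0.0222, 0.0374, -0.0166, 6.4, 1.42, 0],
    [-0.1, 0.0222, 0.0374, -0.0166, 0, 0, 0],
    [-0.1, 0.0222, 0.0374, -0.0166, 0, 0, 0],
    [-0.1, 0.0222, 0.0374, -0.0166, 0, 0, 0],
    [-0.1, 0.0222, 0.0374, -0.0166, 0, 0, 0],
  ],
)

```text
time_s: 2.15
ee_pos: [552.5, -87.8, 152.5]
ee_rot: [-120.2, 0.0, 12.5]
force: [-0.1, -0.6, 0.0]
gripper_width: 41.1
gripper_force: 0.0
```

```bash
python3 - <<'E'
from workcell import status,cams
import cv2,numpy as np
s=status.state();print(s["ee_pos"],s["ee_rot"],s["qpos"])
w=cams.grab_frame("wrist")["color"];f=cams.grab_frame("side")["color"]
a=cv2.resize(w,(480,300));b=cv2.resize(f[150:290,180:404],(480,300),interpolation=cv2.INTER_CUBIC)
cv2.imwrite("pics/p1.png",np.vstack([a,b])[:,:,::-1])
E
```

```text
[552.49538824 -87.77481852 152.52639885] [-1.20207655e+02  9.28422298e-03  1.24630070e+01] [-31.31702689  41.37770279  85.42783113  39.34249594 100.21668558
  35.97978991]
```

View pics/p1.png

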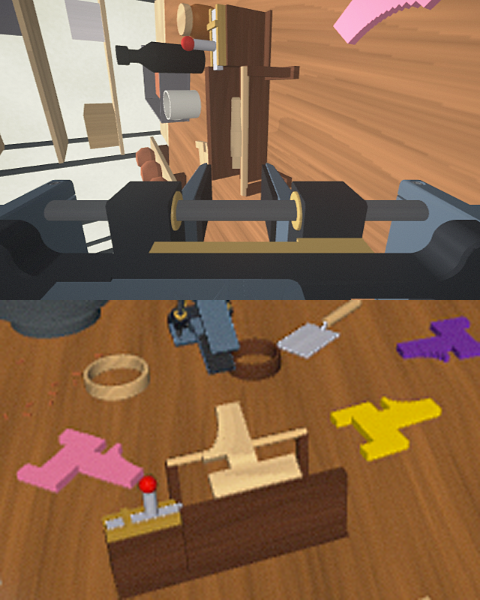

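The fingers straddle the board, which is edge-on at about (235,130) and centred between them. I'll advance along the board axis.

>>> apply_moves(
  increments=[
    [-0.1, -0.002, 0.011, -0.0068, 0, 0, 0],
    [-0.1, -0.002, 0.011, -0.0068, 0, 0, 0],
    [-0.1, -0.002, 0.011, -0.0068, 0, 0, 0],
    [-0.1, -0.002, 0.011, -0.0068, 0, 0, 0],
    [-0.1, 0, 0, 0, 0, 0, 0],
  ],
)

```text
time_s: 2.67
ee_pos: [542.1, -43.4, 125.6]
ee_rot: [-120.1, 0.1, 12.6]
force: [0.0, 0.2, -0.3]
gripper_width: 41.2
gripper_force: 0.0
```

```bash
python3 - <<'E'
from workcell import status,cams
import cv2,numpy as np
w=cams.grab_frame("wrist")["color"];f=cams.grab_frame("top")["color"]
s=status.state();print(s["ee_pos"],s["ee_rot"])
a=w[150:400,160:480];b=cv2.resize(f[130:230,250:378],(320,250),interpolation=cv2.INTER_CUBIC)
g=cams.grab_frame("side")["color"];c=cv2.resize(g[170:270,210:338],(320,250),interpolation=cv2.INTER_CUBIC)
cv2.imwrite("pics/p2.png",cv2.resize(np.hstack([b,c]),(800,312))[:,:,::-1])
E
```

```text
[543.31456573 -45.02778053 126.50277576] [-1.20172822e+02  5.24090876e-03  1.25088341e+01]
```

View pics/p2.png

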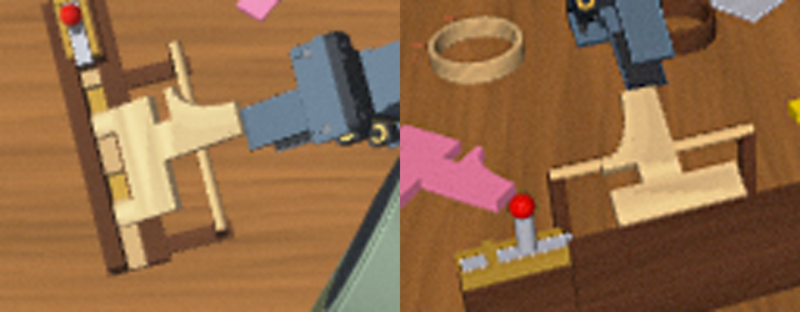

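```bash
cat > ov.py <<'E'
import numpy as np,cv2,sys
from workcell import status,cams
from scipy.spatial.transform import Rotation as Ro
s=status.state();R=Ro.from_euler("xyz",s["ee_rot"],degrees=True).as_matrix();p=s["ee_pos"]
print(p,R.round(2).tolist())
out=[]
for n,(r,c) in {"top":(120,270),"side":(165,240)}.items():
    f=cams.grab_frame(n);k=8
    im=cv2.resize(f["color"][r:r+75,c:c+100],None,fx=4*k/8,fy=4*k/8,interpolation=cv2.INTER_CUBIC)
    for pts,col in(([(x,sg*(s["gripper_width"]/2),z) for sg in(-1,1) for x in(-16,16) for z in(14,-5)],(255,0,0)),([(0,0,14),(0,0,0)],(0,255,0))):
        for q in pts:
            v=f["intrinsics"]@(f["R"]@(p+R@np.array(q,float))+np.ravel(f["t"]));v=v[:2]/v[2]
            cv2.circle(im,(int((v[0]+.5-c)*4),int((v[1]+.5-r)*4)),2,col,-1)
    out.append(im)
cv2.imwrite(sys.argv[1],np.hstack(out)[:,:,::-1])
E
python3 ov.py pics/p3.png
```

```text
[543.69391958 -45.47934204 126.69569792] [[0.98, 0.11, -0.19], [0.22, -0.49, 0.84], [0.0, -0.86, -0.5]]
```

View pics/p3.png

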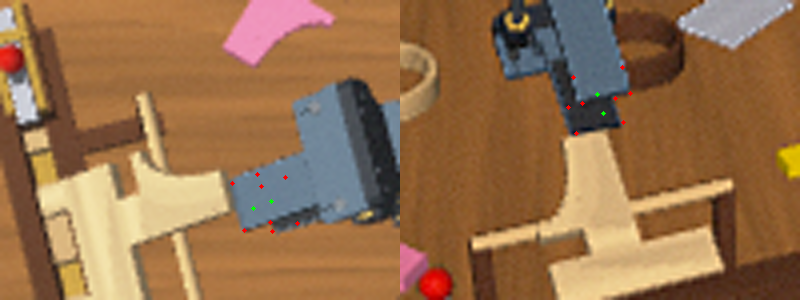

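>>> apply_moves(
  increments=[
    [-0.1, 0.015, 0, 0.0025, 0, 0, 0],
    [-0.1, 0, 0, 0, 0, 0, 0],
    [-0.1, -0.0035, 0.0155, -0.009, 0, 0, 0],
    [-0.1, -0.0035, 0.0155, -0.009, 0, 0, 0],
    [-0.1, 0, 0, 0, 0, 0, 0],
  ],
)

```text
time_s: 3.33
ee_pos: [549.7, -12.5, 110.1]
ee_rot: [-120.1, 0.2, 12.6]
force: [-1.2, -0.1, -0.0]
gripper_width: 40.9
gripper_force: 0.0
```

>>> apply_moves(
  increments=[
    [-0.1, -0.0004, 0.0075, -0.004, 0, 0, 0],
    [-0.1, -0.0004, 0.0075, -0.004, 0, 0, 0],
    [-0.1, 0, 0, 0, 0, 0, 0],
    [-0.5, 0, 0, 0, 0, 0, 0],
    [-0.5, 0, 0, 0, 0, 0, 0],
  ],
  newtons=18,
)

```text
time_s: 3.75
ee_pos: [551.0, 0.5, 103.2]
ee_rot: [-120.2, -0.1, 12.5]
force: [0.2, 0.7, -0.6]
gripper_width: 30.4
gripper_force: 0.0
```

>>> apply_moves(
  increments=[
    [-0.62, 0, 0, 0, 0, 0, 0],
    [-0.8, 0, 0, 0, 0, 0, 0],
    [-0.8, 0, 0, 0, 0, 0, 0],
    [-0.8, 0, 0, 0, 0, 0, 0],
    [-0.8, 0, 0, 0, 0, 0, 0],
  ],
  newtons=18,
)

```text
time_s: 4.17
ee_pos: [550.8, 0.7, 102.9]
ee_rot: [-120.2, -0.0, 12.5]
force: [-0.3, -0.3, -0.3]
gripper_width: 11.7
gripper_force: 18.0
```

```bash
python3 ov.py pics/p4.png
```

```text
[550.84792556   0.69945511 102.89925278] [[0.98, 0.11, -0.19], [0.22, -0.49, 0.84], [0.0, -0.86, -0.5]]
```

View pics/p4.png

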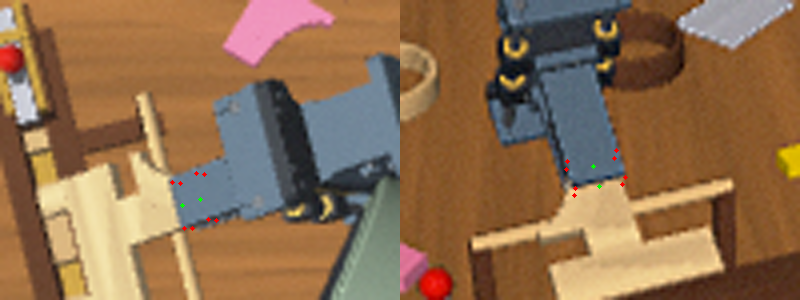

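Gripped well: 11.7 mm opening, with the pads over the head. Now I'll lift and swing upright.

>>> apply_moves(
  increments=[
    [-0.8, 0.0005, -0.0025, 0.01, 0, 0, 0],
    [-0.8, 0.0005, -0.0025, 0.01, 0, 0, 0],
    [-0.8, 0, 0, 0.002, 0, 0, 0],
    [-0.8, -0.0016, 0.0074, 0.0117, -6.51, -1.45, 0],
    [-0.8, -0.002, 0.0088, 0.0106, -6.51, -1.45, 0],
  ],
)

```text
time_s: 4.68
ee_pos: [548.6, 10.3, 145.4]
ee_rot: [-133.7, 0.2, 12.3]
force: [0.6, 1.3, -1.4]
gripper_width: 11.9
gripper_force: 18.0
```

>>> apply_moves(
  increments=[
    [-0.8, 0, 0, 0, 0, 0, 0],
  ],
)

```text
time_s: 4.77
ee_pos: [549.1, 14.3, 152.9]
ee_rot: [-133.8, -0.5, 12.7]
force: [-1.3, -0.1, 0.1]
gripper_width: 12.1
gripper_force: 18.0
```

>>> apply_moves(
  increments=[
    [-0.8, -0.0022, 0.01, 0.0096, -6.44, -1.43, 0],
    [-0.8, -0.0024, 0.0109, 0.0084, -6.44, -1.43, 0],
    [-0.8, -0.0026, 0.0117, 0.0069, -6.44, -1.43, 0],
    [-0.8, -0.0028, 0.0126, 0.0056, -6.44, -1.43, 0],
    [-0.8, -0.0029, 0.013, 0.004, -6.44, -1.43, 0],
  ],
)

```text
time_s: 5.18
ee_pos: [535.2, 70.0, 182.9]
ee_rot: [-166.8, -0.1, 12.4]
force: [0.8, 0.7, -1.6]
gripper_width: 11.8
gripper_force: 18.0
```

>>> apply_moves(
  increments=[
    [-0.8, -0.003, 0.0135, 0.0024, -6.44, -1.43, 0],
    [-0.8, -0.003, 0.0136, 0.001, -6.44, -1.43, 0],
    [-0.8, 0, 0, 0, 0, 0, 0],
    [-0.8, 0, 0, 0, 0, 0, 0],
  ],
)

```text
time_s: 5.52
ee_pos: [528.5, 98.8, 185.3]
ee_rot: [-179.6, 0.0, 12.8]
force: [-0.5, -0.8, -1.8]
gripper_width: 12.0
gripper_force: 18.0
```

>>> apply_moves(
  increments=[
    [-0.8, 0.0095, 0.0017, 0, 0.3, 0.1, -0.2],
    [-0.8, 0.0095, 0.0018, 0, 0, 0, 0],
    [-0.8, 0.0095, 0.0018, 0, 0, 0, 0],
    [-0.8, 0, 0, 0, 0, 0, 0],
    [-0.8, 0, 0, 0, 0, 0, 0],
  ],
)

```text
time_s: 5.93
ee_pos: [558.6, 101.5, 184.4]
ee_rot: [-179.3, 0.1, 12.2]
force: [-0.6, -0.4, -1.8]
gripper_width: 11.8
gripper_force: 18.0
```

```bash
python3 - <<'E'
from workcell import status,cams
import cv2,numpy as np
import fit
f=cams.grab_frame("side");im=f["color"]
s=status.state();print(s["ee_pos"],s["ee_rot"])
p=s["ee_pos"];P=fit.P;d=p[:2]-P[:2];c,sn=np.cos(P[2]),np.sin(P[2])
x,y=c*d[0]+sn*d[1],-sn*d[0]+c*d[1];z0=p[2]-120;print("tcp stand",x,y)
k=6;o=cv2.resize(im[160:260,210:340],None,fx=k,fy=k,interpolation=cv2.INTER_CUBIC)
def dot(q,col):
    v=(fit.proj("side",fit.W(P,q))+.5-np.array([210,160]))*k;cv2.circle(o,tuple(int(a) for a in v),2,col,-1)
for a,b in[(-58,62),(45,62),(-58,22),(45,22),(45,87),(45,80),(-14,62),(18,62),(-58,0),(-38,0),(25,0),(45,0)]: dot((x-1.5+a,y+6,z0+b),(255,0,0))
for q in[(62,8.5,88),(-125,8.5,88),(59,0,76),(92,0,120.5)]: dot(q,(0,255,0))
cv2.imwrite("pics/p5.png",o[:,:,::-1])
E
```

```text
[557.95340687 101.68032083 184.45933162] [-1.79354217e+02  1.10487381e-01  1.22219341e+01]
tcp stand 1.5953656921344161 -2.594237401438735
```

View pics/p5.png

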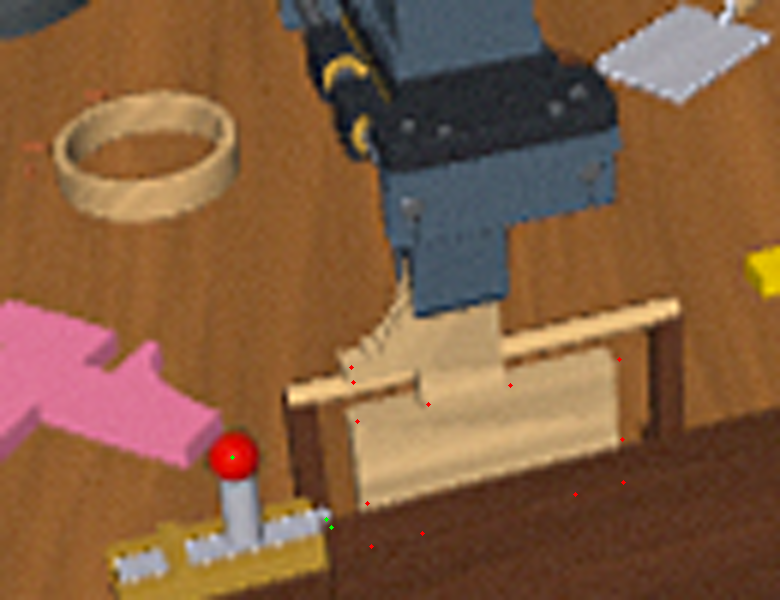

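The red predictions are about 9 px to the right of and 11 px below the real board, so the template sits about 2.7 mm too far +x and 4 mm higher than assumed. I'll correct that and lower it.

>>> apply_moves(
  increments=[
    [-0.8, -0.003, 0.0019, 0, -0.65, -0.14, 0.3],
    [-0.8, 0, 0, 0, 0, 0, 0],
    [-0.8, 0, 0, -0.01, 0, 0, 0],
    [-0.8, 0, 0, -0.008, 0, 0, 0],
    [-0.8, 0, 0, 0, 0, 0, 0],
  ],
)

```text
time_s: 6.4
ee_pos: [553.0, 104.4, 164.9]
ee_rot: [180.0, 0.3, 12.6]
force: [-0.9, -0.4, -3.1]
gripper_width: 11.9
gripper_force: 18.0
```

```bash
cat > st.py <<'E'
from workcell import status
import numpy as np, fit
s=status.state();p=s["ee_pos"];P=fit.P;d=p[:2]-P[:2];c,sn=np.cos(P[2]),np.sin(P[2])
print("tcp stand",c*d[0]+sn*d[1],-sn*d[0]+c*d[1],p[2],s["ee_rot"],s["force"],s["torque"],s["gripper_width"])
E
python3 st.py
```

```text
tcp stand -2.601585671662125 1.1576631792829115 164.87270939921095 [179.95761214   0.26989476  12.6491579 ] [-0.91308048 -0.41420842 -3.08919007] [0.0642757  0.08144248 0.03424246] 11.913423625065056
```

>>> apply_moves(
  increments=[
    [-0.8, 0.0014, -0.0008, 0, 0, 0, 0],
    [-0.8, 0, 0, 0, 0, 0, 0],
    [-0.8, 0, 0, -0.007, 0, 0, 0],
    [-0.8, 0, 0, -0.005, 0, 0, 0],
    [-0.8, 0, 0, 0, 0, 0, 0],
  ],
)

```text
time_s: 6.82
ee_pos: [555.3, 103.6, 153.8]
ee_rot: [180.0, 0.2, 12.6]
force: [0.0, 0.2, -1.9]
gripper_width: 11.9
gripper_force: 18.0
```

```bash
python3 st.py
```

```text
tcp stand -0.5765559979387476 -0.14063805382282837 153.83648911051068 [1.79952716e+02 1.57693376e-01 1.26279839e+01] [ 0.04403399  0.16589587 -1.93899666] [ 0.01952123 -0.01457751  0.02350529] 11.928502567080988
```

z0 is about 36, with free movement in the groove. Lowering further.

>>> apply_moves(
  increments=[
    [-0.8, 0, 0, -0.005, 0, 0, 0],
    [-0.8, 0, 0, -0.005, 0, 0, 0],
    [-0.8, 0, 0, -0.003, 0, 0, 0],
    [-0.8, 0, 0, 0, 0, 0, 0],
  ],
)

```text
time_s: 7.15
ee_pos: [555.6, 103.7, 141.2]
ee_rot: [179.9, 0.1, 12.6]
force: [0.2, 0.2, -2.3]
gripper_width: 12.0
gripper_force: 18.0
```

```bash
python3 st.py
```

```text
tcp stand -0.29909237509529923 -0.14594599394118762 141.19315597439757 [1.79948871e+02 1.18022809e-01 1.26307465e+01] [ 0.23668527  0.19486847 -2.2681371 ] [-0.02360628  0.06175537 -0.04937493] 11.95169498826702
```

>>> apply_moves(
  increments=[
    [-0.8, 0, 0, -0.004, 0, 0, 0],
    [-0.8, 0, 0, -0.004, 0, 0, 0],
    [-0.8, 0, 0, -0.002, 0, 0, 0],
    [-0.8, 0, 0, 0, 0, 0, 0],
  ],
)

```text
time_s: 7.48
ee_pos: [556.5, 103.8, 132.3]
ee_rot: [179.9, -0.0, 12.6]
force: [0.0, 0.1, -1.0]
gripper_width: 12.1
gripper_force: 18.0
```

```bash
python3 st.py
```

```text
tcp stand 0.6648504300298002 -0.18557921195113908 132.30327433813864 [ 1.79940410e+02 -4.96456130e-02  1.26294799e+01] [ 0.00807437  0.07899708 -1.00834164] [ 0.09281103 -0.14530858 -0.02308521] 12.14124000202073
```

>>> apply_moves(
  increments=[
    [-0.8, 0, 0, -0.003, 0, 0, 0],
    [-0.8, 0, 0, -0.003, 0, 0, 0],
    [-0.8, 0, 0, -0.003, 0, 0, 0],
    [-0.8, 0, 0, -0.002, 0, 0, 0],
    [-0.8, 0, 0, 0, 0, 0, 0],
  ],
  newtons=22,
)

```text
time_s: 7.9
ee_pos: [557.5, 104.0, 126.1]
ee_rot: [179.9, -0.3, 12.6]
force: [-6.5, -0.6, 26.7]
gripper_width: 11.8
gripper_force: 22.0
```

```bash
python3 st.py
```

```text
tcp stand 1.7010490963457987 -0.22115822573783864 126.1017956203078 [179.92782916  -0.31555241  12.6327458 ] [-6.47284351 -0.57904763 26.66948899] [-0.13857232  1.16749383 -0.03875701] 11.809872871603472
```

>>> apply_moves(
  increments=[
    [-0.8, -0.0005, 0, 0.001, 0, 0, 0],
    [-0.8, -0.001, -0.0002, 0, 0, 0.2, 0],
    [-0.8, 0, 0, 0, 0, 0, 0],
    [-0.8, 0, 0, 0, 0, 0, 0],
  ],
)

```text
time_s: 8.23
ee_pos: [557.5, 104.0, 126.1]
ee_rot: [180.0, -0.3, 12.6]
force: [-2.5, -0.1, 18.3]
gripper_width: 11.5
gripper_force: 22.0
```

```bash
python3 st.py; python3 - <<'E'
from workcell import status,cams
import cv2,numpy as np
import fit
P=fit.P
p=status.state()["ee_pos"];d=p[:2]-P[:2];c,sn=np.cos(P[2]),np.sin(P[2])
x=c*d[0]+sn*d[1];z0=p[2]-116.3
f=cams.grab_frame("side")["color"];t=cams.grab_frame("top")["color"]
k=6;o=cv2.resize(f[190:270,230:330],None,fx=k,fy=k,interpolation=cv2.INTER_CUBIC)
def dot(q,col):
    v=(fit.proj("side",fit.W(P,q))+.5-np.array([230,190]))*k;cv2.circle(o,tuple(int(a) for a in v),2,col,-1)
for a,b in[(-58,62),(45,62),(45,87),(45,80),(-14,62),(18,62)]: dot((a,6,6+b),(255,0,0))
for q in[(62,8.5,88),(-125,8.5,88),(59,0,76),(92,0,120.5)]: dot(q,(0,255,0))
cv2.imwrite("pics/p6.png",o[:,:,::-1])
E
```

```text
tcp stand 1.6037260437135086 -0.2554074478535223 126.1364899520829 [179.95201678  -0.29308412  12.63240868] [-2.49475766 -0.09131481 18.33272746] [-0.04927861  0.07572749 -0.03712532] 11.50786917242363
```

View pics/p6.png

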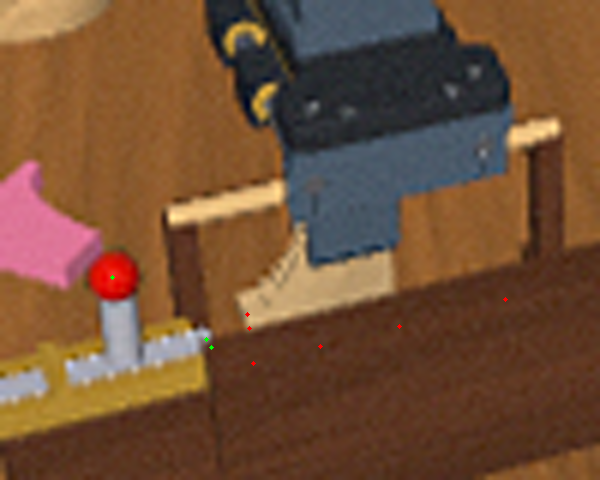

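The horn tip is about 6 mm above its home position and about 3 mm too far +x, so the feet are rubbing the +x walls of their pockets. I'll unload sideways and then press again.

>>> apply_moves(
  increments=[
    [-0.8, -0.001, -0.0002, 0.001, 0, 0, 0],
    [-0.8, -0.001, -0.0002, 0.001, 0, 0, 0],
    [-0.8, -0.001, -0.0002, 0, 0, 0, 0],
    [-0.8, 0, 0, 0, 0, 0, 0],
  ],
)

```text
time_s: 8.67
ee_pos: [555.4, 103.6, 126.2]
ee_rot: [180.0, -0.4, 12.6]
force: [5.1, 1.9, 7.3]
gripper_width: 11.7
gripper_force: 22.0
```

```bash
python3 st.py
```

```text
tcp stand -0.5140439038447724 -0.15057614702238986 126.16737045043905 [179.95882383  -0.36041574  12.63208376] [5.09029229 1.85363312 7.26549443] [ 0.16897033 -1.10058311  0.01503113] 11.675771469643841
```

>>> apply_moves(
  increments=[
    [-0.8, 0.0007, 0.0001, 0, 0, 0.3, 0],
    [-0.8, 0, 0, -0.001, 0, 0, 0],
    [-0.8, 0, 0, -0.001, 0, 0, 0],
    [-0.8, 0, 0, 0, 0, 0, 0],
  ],
)

```text
time_s: 9.0
ee_pos: [555.6, 103.6, 126.0]
ee_rot: [-180.0, -0.0, 12.6]
force: [1.5, -0.1, 19.6]
gripper_width: 11.8
gripper_force: 22.0
```

```bash
python3 st.py
```

```text
tcp stand -0.30263716664921564 -0.25501014497684404 126.04418581242471 [-1.79983204e+02 -2.39777447e-02  1.26357850e+01] [ 1.51816799 -0.095172   19.58555483] [-0.05607277 -0.11624976 -0.01596454] 11.770371691499378
```

Pressing at 20 N with no side load gives no motion, so the board may have slipped in the grip. I'll let go and press from above with closed fingers, which also measures the head height.

>>> apply_moves(
  increments=[
    [-0.8, 0, 0, 0.0025, 0, 0, 0],
    [-0.6, 0, 0, 0, 0, 0, 0],
    [-0.5, 0, 0, 0, 0, 0, 0],
    [-0.5, 0, 0, 0, 0, 0, 0],
    [-0.5, 0, 0, 0.015, 0, 0, 0],
  ],
)

```text
time_s: 9.42
ee_pos: [549.2, 102.5, 136.2]
ee_rot: [-179.9, 1.0, 12.6]
force: [-0.6, -0.3, -0.2]
gripper_width: 23.0
gripper_force: 0.0
```

>>> apply_moves(
  increments=[
    [-0.5, 0, 0, 0.02, 0, 0, 0],
    [-0.5, 0, 0, 0.02, 0, 0, 0],
    [-0.5, 0, 0, 0.003, 0, 0, 0],
    [-1, 0, 0, 0, 0, 0, 0],
    [-1, 0, 0, 0, 0, 0, 0],
  ],
)

```text
time_s: 9.83
ee_pos: [551.4, 102.9, 181.4]
ee_rot: [-179.9, 0.6, 12.6]
force: [-1.0, 0.6, -0.1]
gripper_width: 12.3
gripper_force: 0.0
```

>>> apply_moves(
  increments=[
    [-1, 0, 0, 0, 0, 0, 0],
    [-1, 0, 0, 0, 0, 0, 0],
  ],
)

```text
time_s: 10.0
ee_pos: [551.5, 102.9, 181.2]
ee_rot: [-179.9, 0.7, 12.6]
force: [-0.3, 0.6, 0.1]
gripper_width: 1.1
gripper_force: 0.0
```

```bash
python3 st.py; python3 - <<'E'
from workcell import cams
import cv2,numpy as np
import fit
P=fit.P
f=cams.grab_frame("side")["color"];t=cams.grab_frame("top")["color"]
k=5;outs=[]
for n,im,r,c in(("side",f,180,230),("top",t,130,255)):
    o=cv2.resize(im[r:r+95,c:c+80],None,fx=k,fy=k,interpolation=cv2.INTER_CUBIC)
    for q in[(14,6,148),(-14,6,148),(45,6,93),(62,8.5,88),(-125,8.5,88),(92,0,120.5)]:
        v=(fit.proj(n,fit.W(P,q))+.5-np.array([c,r]))*k;cv2.circle(o,tuple(int(a) for a in v),2,(255,0,0),-1)
    outs.append(o)
cv2.imwrite("pics/p7.png",np.hstack(outs)[:,:,::-1])
E
```

```text
tcp stand -4.428035409465642 0.0036870044908514643 181.18747026727235 [-179.93825847    0.66797238   12.63319635] [-0.2515228   0.57460908  0.05644992] [ 0.02230385 -0.05516848 -0.07360165] 1.110293398879403
```

View pics/p7.png

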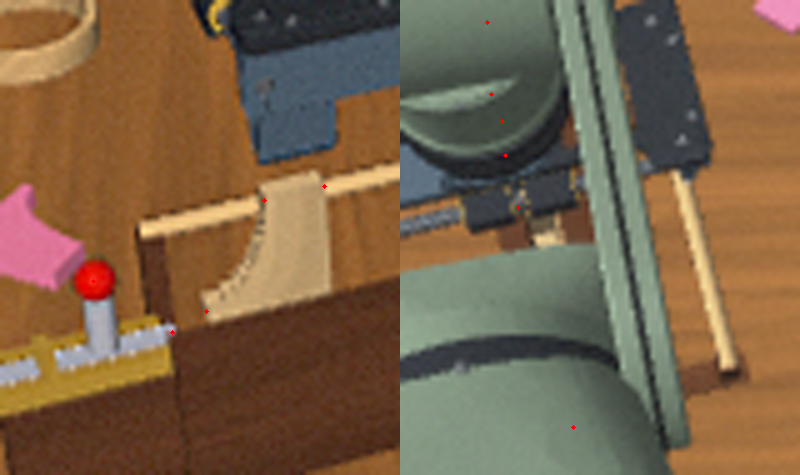

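In the last picture the head sits about 13 px (~7 mm) above its home marks and is well aligned along the groove. So it stands on the lifter pads and needs pressing.

>>> apply_moves(
  increments=[
    [-1, 0.004, 0.001, 0, 0, -0.6, 0],
    [-1, 0, 0, -0.003, 0, 0, 0],
    [-1, 0, 0, -0.003, 0, 0, 0],
    [-1, 0, 0, -0.003, 0, 0, 0],
    [-1, 0, 0, 0, 0, 0, 0],
  ],
)

```text
time_s: 10.52
ee_pos: [555.8, 104.0, 172.7]
ee_rot: [179.9, 0.0, 12.6]
force: [-0.3, 0.3, -0.2]
gripper_width: 0.6
gripper_force: 0.0
```

>>> apply_moves(
  increments=[
    [-1, 0, 0, -0.002, 0, 0, 0],
    [-1, 0, 0, -0.001, 0, 0, 0],
    [-1, 0, 0, 0, 0, 0, 0],
  ],
)

```text
time_s: 10.77
ee_pos: [556.2, 104.0, 170.4]
ee_rot: [179.9, -0.1, 12.6]
force: [-0.4, -0.6, -0.4]
gripper_width: 0.2
gripper_force: 0.0
```

```bash
python3 st.py
```

```text
tcp stand 0.41591646793911996 0.07708940052435546 170.43299061472152 [ 1.79922611e+02 -6.44887010e-02  1.26297705e+01] [-0.40095887 -0.56153641 -0.40854192] [-0.00197794  0.00536042 -0.00318946] 0.23530744947760468
```

>>> apply_moves(
  increments=[
    [-1, 0, 0, -0.002, 0, 0, 0],
    [-1, 0, 0, -0.001, 0, 0, 0],
    [-1, 0, 0, 0, 0, 0, 0],
  ],
)

```text
time_s: 11.02
ee_pos: [556.2, 104.0, 167.4]
ee_rot: [179.9, -0.1, 12.6]
force: [0.4, 0.4, -1.0]
gripper_width: 0.5
gripper_force: 0.0
```

>>> apply_moves(
  increments=[
    [-1, 0, 0, -0.002, 0, 0, 0],
    [-1, 0, 0, -0.001, 0, 0, 0],
    [-1, 0, 0, 0, 0, 0, 0],
  ],
)

```text
time_s: 11.27
ee_pos: [556.2, 104.0, 164.4]
ee_rot: [179.9, -0.1, 12.6]
force: [0.4, -1.4, 0.2]
gripper_width: 0.3
gripper_force: 0.0
```

>>> apply_moves(
  increments=[
    [-1, 0, 0, -0.001, 0, 0, 0],
    [-1, 0, 0, -0.001, 0, 0, 0],
    [-1, 0, 0, 0, 0, 0, 0],
  ],
)

```text
time_s: 11.52
ee_pos: [556.2, 104.1, 162.5]
ee_rot: [179.9, -0.1, 12.6]
force: [-0.1, -0.8, 0.5]
gripper_width: 0.3
gripper_force: 0.0
```

>>> apply_moves(
  increments=[
    [-1, 0, 0, 0.035, 0, 0, 0],
    [-1, 0, 0, 0.035, 0, 0, 0],
    [-1, 0, -0.04, 0, 0, 0, 0],
    [-1, 0, -0.04, 0, 0, 0, 0],
    [-1, 0, -0.04, 0, 0, 0, 0],
  ],
)

```text
time_s: 11.93
ee_pos: [556.6, -16.7, 233.7]
ee_rot: [179.9, -0.2, 12.8]
force: [0.3, -1.3, -0.6]
gripper_width: 0.6
gripper_force: 0.0
```

>>> apply_moves(
  increments=[
    [-1, 0, -0.04, 0, 0, 0, 0],
    [-1, 0, -0.04, 0, 0, 0, 0],
    [-1, 0, -0.04, 0, 0, 0, 0],
    [-1, 0, -0.04, 0, 0, 0, 0],
    [-1, 0, -0.02, 0, 0, 0, 0],
  ],
)

```text
time_s: 12.35
ee_pos: [556.0, -200.2, 232.6]
ee_rot: [179.8, -0.1, 12.5]
force: [0.4, 0.3, -0.3]
gripper_width: 0.1
gripper_force: 0.0
```

```bash
cat > meas.py <<'E'
import numpy as np,cv2,fit
from workcell import cams,finder
from scipy.optimize import minimize
P=fit.P
out=[(-14,62),(-14,142),(14,142),(16,120),(22,104),(32,93),(45,87),(45,80),(18,80),(18,62)]
def T(t,x,y,z):
    x0,y0,z0,a=t  # lean a: +=toward -y, pivot at origin
    return (x0+x,y0-z*np.sin(a)+y*np.cos(a),z0+z*np.cos(a)+y*np.sin(a))
def img(n,t,shape):
    o=np.zeros(shape,np.uint8)
    for q0,q1 in zip(out,out[1:]+out[:1]):
        f=lambda q,y:fit.proj(n,fit.W(P,T(t,q[0],y,q[1])))
        c=cv2.convexHull(np.float32([f(q0,-6),f(q0,6),f(q1,-6),f(q1,6)]))
        cv2.fillConvexPoly(o,np.int32(np.round((c+.5)*16)),1,shift=4)
    for y in(-6,6):
        c=np.float32([fit.proj(n,fit.W(P,T(t,q[0],y,q[1]))) for q in out]);cv2.fillPoly(o,[np.int32(np.round((c+.5)*16))],1,shift=4)
    return o
M={}
for n in("side","top"):
    fr=cams.grab_frame(n)["color"];cv2.imwrite(f"pics/m_{n}.png",fr[:,:,::-1])
    v=fit.proj(n,fit.W(P,(0,0,120)))
    for r in finder.trace("template",n):
        m=r["pixels"];ys,xs=np.nonzero(m)
        print(n,round(r["score"],2),np.round(r["rect"],1),m.sum())
        l,t_,w,h=r["rect"]
        if l-8<v[0]<l+w+8 and t_-8<v[1]<t_+h+8 and n not in M: M[n]=m
    hb=fit.proj(n,fit.W(P,(14,0,148)));print(n,"pred head",v.round(1),hb.round(1))
# colour mask rows, side view
for n in M: print(n,"mask bbox",[int(a) for a in cv2.boundingRect(M[n].astype(np.uint8))],"model home bbox",cv2.boundingRect(img(n,(0,0,6,0),(400,640))),"lean-",cv2.boundingRect(img(n,(0,-2,6,.12),(400,640))),"lean+",cv2.boundingRect(img(n,(0,2,6,-.05),(400,640))),"z16",cv2.boundingRect(img(n,(0,0,16,0),(400,640))))
E
python3 meas.py
```

```text
side 0.97 [367.1 156.3  44.5  22.8] 526
side 0.67 [269.2 215.2  25.4  30.3] 418
side 0.63 [191.  209.1  57.6  32.2] 895
side 0.63 [334.1 197.6  51.1  24.2] 808
side pred head [288.4 226.4] [281.6 218. ]
top 0.88 [325.5  85.3  40.   49.6] 882
top 0.67 [157.7 140.3  44.9  35.1] 1006
top 0.64 [329.2 225.5  46.9  53.3] 1060
top 0.6 [274.4 153.9  16.6  41.4] 207
top pred head [280.2 167.3] [277.9 160. ]
side mask bbox [270, 215, 26, 29] model home bbox (270, 214, 28, 35) lean- (269, 210, 27, 36) lean+ (271, 216, 27, 34) z16 (270, 211, 27, 35)
top mask bbox [277, 155, 13, 39] model home bbox (276, 153, 11, 25) lean- (280, 152, 12, 25) lean+ (273, 154, 12, 24) z16 (275, 152, 11, 25)
```

The measured head top (side row 215 against a predicted 214 when home) and no contact down to 148.5 mm both say the template is home and upright. Next is the bolt: go to the +x side of the knob.

>>> apply_moves(
  increments=[
    [-1, 0.0136, 0.0368, 0, 0, 0, 0],
    [-1, 0.0136, 0.0368, 0, 0, 0, 0],
    [-1, 0.0136, 0.0368, 0, 0, 0, 0],
    [-1, 0.0136, 0.0368, 0, 0, 0, 0],
    [-1, 0.0136, 0.0368, 0, 0, 0, 0],
  ],
)

```text
time_s: 12.97
ee_pos: [624.2, -8.3, 233.0]
ee_rot: [180.0, -0.1, 12.7]
force: [0.0, -0.7, 0.8]
gripper_width: -0.1
gripper_force: 0.0
```

>>> apply_moves(
  increments=[
    [-1, 0.0136, 0.0368, 0, 0, 0, 0],
    [-1, 0.0136, 0.0368, 0, 0, 0, 0],
    [-1, 0.0136, 0.0368, 0, 0, 0, 0],
    [-1, 0.0136, 0.0368, 0, 0, 0, 0],
    [-1, 0, 0, 0, 0, 0, 0],
  ],
)

```text
time_s: 13.38
ee_pos: [679.3, 144.5, 231.8]
ee_rot: [-179.8, -0.2, 13.1]
force: [-0.9, 0.7, -1.9]
gripper_width: 0.3
gripper_force: 0.0
```

```bash
python3 st.py
```

```text
tcp stand 129.38488125003468 12.872734757491692 231.83320456153308 [-179.83810112   -0.18807343   13.10960005] [-0.89645607  0.6689184  -1.87495409] [-0.03388865  0.05199755  0.02942515] 0.3309144460905152
```

>>> apply_moves(
  increments=[
    [-1, 0.0028, -0.0126, -0.02, 0, 0, -0.5],
    [-1, 0, 0, -0.025, 0, 0, 0],
    [-1, 0, 0, -0.025, 0, 0, 0],
    [-1, 0, 0, -0.01, 0, 0, 0],
    [-1, 0, 0, 0, 0, 0, 0],
  ],
)

```text
time_s: 13.8
ee_pos: [679.2, 123.4, 149.6]
ee_rot: [180.0, 0.3, 12.2]
force: [-0.3, 0.0, 0.1]
gripper_width: 0.5
gripper_force: 0.0
```

```bash
python3 st.py
```

```text
tcp stand 124.65638538169699 -7.684474696237437 149.63595029451722 [179.95178169   0.28820807  12.21524791] [-0.3021328   0.04657433  0.14280384] [-0.04600314  0.00806873  0.00281931] 0.5338869151218333
```

>>> apply_moves(
  increments=[
    [-1, 0.0003, 0.0079, 0, 0, 0, 0.3],
    [-1, 0, 0, -0.014, 0, 0, 0],
    [-1, 0, 0, -0.014, 0, 0, 0],
    [-1, 0, 0, -0.01, 0, 0, 0],
    [-1, 0, 0, 0, 0, 0, 0],
  ],
)

```text
time_s: 14.22
ee_pos: [681.3, 131.1, 114.0]
ee_rot: [179.9, 0.0, 12.5]
force: [-0.7, -0.7, -0.8]
gripper_width: 0.9
gripper_force: 0.0
```

>>> apply_moves(
  increments=[
    [-1, 0, 0, 0, 0, 0, 0],
  ],
)

```text
time_s: 14.3
ee_pos: [682.2, 131.0, 115.4]
ee_rot: [179.9, -0.1, 12.5]
force: [0.4, 0.4, 1.2]
gripper_width: 0.6
gripper_force: 0.0
```

```bash
python3 st.py
```

```text
tcp stand 129.23848207288577 -0.9184350408324917 115.44346506514306 [ 1.79928064e+02 -1.41134961e-01  1.24506743e+01] [0.37489942 0.44402769 1.20809112] [-0.00437727 -0.01211558  0.03345713] 0.5872214852422618
```

>>> apply_moves(
  increments=[
    [-1, -0.0049, -0.001, -0.002, 0, 0, 0],
    [-1, -0.0049, -0.001, 0, 0, 0, 0],
    [-1, -0.0049, -0.001, 0, 0, 0, 0],
    [-1, -0.0049, -0.001, 0, 0, 0, 0],
    [-1, -0.0049, -0.001, 0, 0, 0, 0],
  ],
)

```text
time_s: 14.72
ee_pos: [657.5, 125.4, 113.4]
ee_rot: [179.9, -0.2, 12.4]
force: [1.6, 0.1, 1.4]
gripper_width: 0.3
gripper_force: 0.8
```

>>> apply_moves(
  increments=[
    [-1, -0.0049, -0.001, 0, 0, 0, 0],
    [-1, -0.0049, -0.001, 0, 0, 0, 0],
    [-1, -0.0039, -0.0009, 0, 0, 0, 0],
  ],
)

```text
time_s: 14.97
ee_pos: [643.3, 122.5, 113.0]
ee_rot: [179.9, -0.1, 12.4]
force: [1.8, 0.1, 0.5]
gripper_width: 0.8
gripper_force: 0.8
```

```bash
python3 st.py
```

```text
tcp stand 89.40026279505778 -0.7502056252312954 113.0424854883216 [ 1.79923440e+02 -1.23898430e-01  1.24244923e+01] [1.83741637 0.14733879 0.46916942] [ 0.01546848 -0.26896491  0.00627904] 0.8162249837528096
```

>>> apply_moves(
  increments=[
    [-1, -0.002, -0.0004, 0, 0, 0, 0],
    [-1, -0.002, -0.0004, 0, 0, 0, 0],
    [-1, -0.002, -0.0004, 0, 0, 0, 0],
    [-1, -0.001, -0.0002, 0, 0, 0, 0],
    [-1, 0, 0, 0, 0, 0, 0],
  ],
)

```text
time_s: 15.38
ee_pos: [637.5, 121.4, 113.0]
ee_rot: [179.9, -0.2, 12.4]
force: [4.1, 0.2, -0.5]
gripper_width: 0.2
gripper_force: 1.8
```

```bash
python3 st.py
```

```text
tcp stand 83.5569500856554 -0.5771730532656214 112.97485240248105 [179.92011451  -0.22345788  12.42751133] [ 4.06117235  0.2342287  -0.45820109] [ 0.14327404 -0.61467504 -0.04496515] 0.15251159622262972
```

>>> apply_moves(
  increments=[
    [-1, -0.0015, -0.0003, 0, 0, 0, 0],
    [-1, -0.001, -0.0002, 0, 0, 0, 0],
    [-1, 0, 0, 0, 0, 0, 0],
  ],
)

```text
time_s: 15.63
ee_pos: [637.2, 121.4, 113.2]
ee_rot: [179.9, -0.5, 12.4]
force: [9.8, 1.3, -2.0]
gripper_width: 0.6
gripper_force: 4.1
```

```bash
python3 st.py
```

```text
tcp stand 83.20497186677463 -0.5881725187356039 113.21778066694425 [179.91185324  -0.50943445  12.42734667] [ 9.81324738  1.26598455 -2.02645506] [ 0.24439342 -1.46510642 -0.02147605] 0.5981725559637456
```

Hard stop at the expected end. Backing off, then a numeric check of the bolt and template.

>>> apply_moves(
  increments=[
    [-1, 0.008, 0.0018, 0, 0, 0, 0],
    [-1, 0.008, 0.0018, 0, 0, 0, 0],
    [-1, 0.008, 0.0018, 0, 0, 0, 0],
    [-1, 0, 0, 0.03, 0, 0, 0],
    [-1, 0, 0, 0.03, 0, 0, 0],
  ],
)

```text
time_s: 16.05
ee_pos: [656.9, 126.0, 170.4]
ee_rot: [179.9, 0.4, 12.4]
force: [0.9, -0.3, 0.7]
gripper_width: 0.7
gripper_force: 0.0
```

>>> apply_moves(
  increments=[
    [-1, 0, 0, 0.03, 0, 0, 0],
    [-1, 0, 0, 0.03, 0, 0, 0],
    [-1, 0, -0.04, 0.01, 0, 0, 0],
    [-1, 0, -0.04, 0, 0, 0, 0],
    [-1, 0, -0.04, 0, 0, 0, 0],
  ],
)

```text
time_s: 16.47
ee_pos: [658.4, 5.6, 243.7]
ee_rot: [179.9, -0.1, 12.6]
force: [0.4, -0.3, -0.8]
gripper_width: 0.8
gripper_force: 0.0
```

>>> apply_moves(
  increments=[
    [-1, 0, -0.04, 0, 0, 0, 0],
    [-1, 0, -0.04, 0, 0, 0, 0],
    [-1, 0, -0.04, 0, 0, 0, 0],
    [-1, 0, -0.03, 0, 0, 0, 0],
    [-1, 0, 0, 0, 0, 0, 0],
  ],
)

```text
time_s: 16.88
ee_pos: [657.5, -150.0, 241.8]
ee_rot: [179.8, 0.1, 12.1]
force: [-0.2, -0.9, -0.1]
gripper_width: 0.6
gripper_force: 0.0
```

```bash
python3 meas.py; python3 - <<'E'
import cv2,numpy as np,fit
for n in("side","top"):
    im=cv2.imread(f"pics/m_{n}.png").astype(int);m=(im[:,:,2]>150)&(im[:,:,1]<60)&(im[:,:,0]<60)
    p=fit.proj(n,fit.W(fit.P,(70,0,120)));ys,xs=np.nonzero(m);k=np.hypot(xs-p[0],ys-p[1])<25
    print(n,"ball",xs[k].mean().round(1),ys[k].mean().round(1),"home",fit.proj(n,fit.W(fit.P,(57,0,120.5))).round(1),"drawn",fit.proj(n,fit.W(fit.P,(92,0,120.5))).round(1))
E
```

```text
side 0.95 [364.7 157.   46.   19.3] 522
side 0.87 [269.1 218.   25.6  27.6] 450
side 0.79 [190.9 209.6  58.8  31.1] 935
side 0.65 [335.8 197.9  50.2  23.5] 713
side 0.64 [255.7 292.4  43.   95.6] 3164
side pred head [288.4 226.4] [281.6 218. ]
top 0.66 [438.9 292.8  14.2  22.6] 211
top 0.62 [324.8  82.2  31.5  52.2] 691
top 0.51 [277.5 154.8  15.6  36.7] 197
top pred head [280.2 167.3] [277.9 160. ]
side mask bbox [270, 215, 26, 29] model home bbox (270, 214, 28, 35) lean- (269, 210, 27, 36) lean+ (271, 216, 27, 34) z16 (270, 211, 27, 35)
top mask bbox [277, 155, 13, 38] model home bbox (276, 153, 11, 25) lean- (280, 152, 12, 25) lean+ (273, 154, 12, 24) z16 (275, 152, 11, 25)
side ball 262.7 232.0 home [263.8 232.1] drawn [248.3 235.8]
top ball 274.5 145.7 home [275.1 146.6] drawn [272.  133.9]
```

The ball sits at its home position in both views, the template is home and the robot touches nothing.

```bash
python3 -c "
from workcell import env
print(env.job_done())"
```

```text
the job is handed in; nothing more can be done
None
```

The job is handed in. By camera and force readings the template stands upright and home and the bolt is fully shot against its end stop; the judge returned no verdict.

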